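# Find the stamped bottle crate and push it to the dispatch line

### The job

One of the two white bottle crates has a stamp on its underside. With the fingertips, tip each crate over toward the robot so that it lies on its side and its underside can be seen, and only then push the stamped one, still lying on its side, along the bench until its middle is over the yellow dispatch line. Do not grip or lift the crates, leave the unstamped crate lying clear of the line, and do not disturb anything else on the bench.

Things in the scene. Friction and masses are not known exactly. Their poses are not given: they have to be found in the camera images.
- stamped_crate: open-topped empty white crate, 72 mm (its x) by 110 mm (its y) by 130 mm tall (its z), flat faces, walls 4 mm, 0.16 to 0.3 kg. Origin: centre of the underside; z points to the open mouth. Starts upright, x axis within 0.25 rad of the robot's x, left or right of the tape line by chance. Only a stamp on the underside (a dark ring with a cross, 56 mm) tells it from the other.
- plain_crate: the other crate, of the same size, shape and frame, on the other side of the tape line; its underside is blank
- stamped_mid (a point): the middle of the stamped crate's volume, 65 mm from the underside along its z axis. A slow level push on either crate's far 110 mm wide face, 105 to 120 mm up, tips it over its near lower edge without sliding; beyond about 30 degrees it falls onto its side by itself, and then lies 72 mm high, its x axis up, its mouth towards the robot.
- plain_mid (a point): the middle of the plain crate's volume, 65 mm from the underside along its z axis
- dispatch_line: the dispatch line: a strip of yellow tape stuck flat on the bench (no height to speak of), 360 mm long along its x axis (which points away from the robot, within 0.08 rad), 24 mm wide along its y axis (to the robot's left). Origin: the middle of the strip.
- spray_bottle: loose blue spray bottle with a black trigger head, 72 mm across, 170 mm tall, behind the far end of the tape line. Origin: centre of its underside. A bystander, to be left alone.
- tall_bottle: loose pale disinfectant bottle with a cap, 68 mm across, 200 mm tall, at the far left. Origin: centre of its underside. A bystander, to be left alone.
- measuring_cylinder: loose glass measuring cylinder, 38 mm across on a 72 mm foot, 200 mm tall, at the far right. Origin: centre of its underside. A bystander, to be left alone.
- squat_jar: loose amber jar, 60 mm across, 75 mm tall, near left. Origin: centre of its underside. A bystander, to be left alone.
- beaker: loose open glass beaker, 66 mm across, 80 mm tall, near right. Origin: centre of its underside. A bystander, to be left alone.
- alcohol_bottle: loose clear bottle, 64 mm across, 150 mm tall, left. Origin: centre of its underside. A bystander, to be left alone.
- small_bottle: loose clear bottle, 48 mm across, 110 mm tall, right. Origin: centre of its underside. A bystander, to be left alone.
There are look-alikes about, which are no part of the job. Leave any purple or red look-alike of the stamped_crate alone.

How it is judged (in metres and radians):
On the way, in this order (a step that is already met when the one before it is completed fails the run):
1. one crate lies on the side that faced the robot (((angle between stamped_crate's own x axis and vertical below 0.2 rad and height (world z) of stamped_mid below 0.05 m) or (angle between plain_crate's own x axis and vertical below 0.2 rad and height (world z) of plain_mid below 0.05 m))), for 0.2 s.
2. both crates lie on the sides that faced the robot, the stamped one still away from the dispatch line (angle between each of stamped_crate, plain_crate's own x axis and vertical below 0.2 rad and height (world z) of each of stamped_mid, plain_mid below 0.05 m and (y of stamped_mid in the frame of dispatch_line above 0.07 m or y of stamped_mid in the frame of dispatch_line below -0.07 m)), for 0.2 s.
3. the stamped crate lies with its middle over the dispatch line (y of stamped_mid in the frame of dispatch_line between -0.025 and 0.025 m and x of stamped_mid in the frame of dispatch_line between -0.18 and 0.18 m), for 0.2 s.
At the end, for the whole second after the job is handed in: Both crates lie at rest on the side that faced the robot; the middle of the stamped crate is within 25 mm of the dispatch line's centre line, between the ends of the tape; the middle of the other crate is more than 80 mm from the line (all of step 3 and angle between each of stamped_crate, plain_crate's own x axis and vertical below 0.2 rad and height (world z) of each of stamped_mid, plain_mid below 0.05 m and linear speed of each of stamped_crate, plain_crate below 0.02 m/s and (y of plain_mid in the frame of dispatch_line above 0.08 m or y of plain_mid in the frame of dispatch_line below -0.08 m)); the robot touches nothing.
It fails at once if a crate is lifted off the bench or carried (height (world z) of any of stamped_mid, plain_mid above 0.098 m or (angle between stamped_crate's own z axis and vertical below 0.25 rad and height (world z) of stamped_mid above 0.085 m) or (angle between stamped_crate's own x axis and vertical below 0.2 rad and height (world z) of stamped_mid above 0.055 m) or (angle between plain_crate's own z axis and vertical below 0.25 rad and height (world z) of plain_mid above 0.085 m) or (angle between plain_crate's own x axis and vertical below 0.2 rad and height (world z) of plain_mid above 0.055 m)).
It fails at once if the crate without the stamp is pushed onto the dispatch line (y of plain_mid in the frame of dispatch_line between -0.06 and 0.06 m and x of plain_mid in the frame of dispatch_line between -0.2 and 0.2 m).
It fails at once if a bystander is moved by more than 25 mm or knocked over (distance of any of spray_bottle, tall_bottle, measuring_cylinder, squat_jar, beaker, alcohol_bottle, small_bottle from where it was at the start of the episode above 0.025 m or angle between any of spray_bottle, tall_bottle, measuring_cylinder, squat_jar, beaker, alcohol_bottle, small_bottle's own z axis and vertical above 0.5 rad).
It also fails if it takes over 64 s, if anything falls off the work surface, if the arm or the gripper's body presses on something with over 40 N, if the wrist force passes 120 N, or if a joint passes its speed limit or range.

### The arm

A 6-joint arm with a two-finger parallel gripper is mounted at the origin on the work surface. World frame = base frame: x ahead of the robot, y to its left, z up, the work surface at z = 0. Lengths are in mm, angles in rad, forces in N, time in s.
With the tool pointing down it reaches from about 350 to 975 mm from the base axis. Payload 7.1 kg.
Tool frame: the origin (TCP) lies at the very end of the fingers, on their centre line; the grasp point (between the pads) lies 19 mm behind it (ctrl.grasp_offset is the distance from the TCP to the grasp point, in mm); z points along the fingers, y is the line along which they close (so a half turn about z gives the same grasp; the last joint's range is limited). The gripper opens to 88 mm and grips with 3 to 60 N. Pads are 20 mm wide; open, the fingers measure 115 mm over their backs; the gripper's body (75 mm by 178 mm) begins 61 mm behind the grasp point.
Start: joints at [1.115, 0.423, 1.63, -0, 1.089, -0.019], TCP at [264.369, 566.316, 222.675] pointing down, gripper open.
Joint ranges: [-3, 3], [-0.9, 2.11], [0.09, 2.58], [-1.31, 4.45], [0.11, 2.69], [-2.54, 2.54]. Speed limits (rad/s): [2.39, 2.39, 3.01, 3.14, 3.14, 3.14].

### API

Orientations are given as a rotation vector (axis times angle).
In Python, from workcell import ctrl, viewer, ticket, models gives the robot as it stands.
- The arm moves only by the tool play_rows, never from a script. Its arguments are lists of equal length, an entry for each row: "dp": the shift along the world's x, y, z in mm, a list of three; "yaw": the turn about the world's z in degrees. In form: {"dp": [[tx, ty, tz], ...], "yaw": [yaw, ...]}. A call has 1 to 8 rows; each row shifts and turns the commanded pose from where the row before left it; what a row does not reach is not made up. A row lasts 1/12 s, in which the tool goes at most 41.7 mm and 7.16 degrees, less where a joint would pass 70% of its speed; a pose out of reach is approached as far as the arm can. A call is refused whole if a number of a shift passes 41.7 or a number of a turn 7.16, either way. A call with a gripper value outside its range is refused whole. "gripper" is the closure, from 0 (fully open) to 1 (shut), set as the call begins (left out, the last holds). The fingers move at their own pace and stop on an object; the grip force is fixed at half the most. Time passes only in rows, so rows that do not move let the fingers close. It gives the time, the measured TCP pose, the force, the opening and the grip force at its end, in the units of the state.
- ctrl.get_obs(): the state, without advancing time (a new reading comes with each control period).
- viewer.get_image(name): name is "side" or "top" or "wrist"; returns a dict with "pixels" (400x640x3 uint8, red, green, blue), "range_z" (400x640 float32, mm along the optical axis (not along the pixel's ray), 0 where there is no reading), "fx", "fy", "cx", "cy" (pixels), "T" (4x4, takes a point from camera to world coordinates); the wrist camera has in their place "hand_eye" (4x4, takes a point from camera to tool coordinates, whose origin is the TCP and whose axes are the flange's). Camera axes: x right, y up, looking along -z (the intrinsics and any distortion apply to the point x, -y, -z); pixel columns grow to the right and rows downward; lengths in mm; the calibration is good to about 2 mm. A picture is of the moment at which its call begins: read the wrist's pose just before it.
- ticket.close_job(): hands the job in; it is judged then, once.
Trained networks look in a picture, given as the dict that the camera call returned (one of the last four; its "shot" number tells which), for a name from the list of things; names that differ only in an ending like _2 or _b are one class to them, and where a whole thing is asked for, a point or a joint stands for the part that bears it (a point fixed in the world has none). Each returns a list of dicts, best first, with "conf" (0 to 1); they miss things now and then, are a little off and sometimes report something else, mostly with a low value. They report only what shows in the picture. A call takes as long as a camera call. They do not tell look-alikes from the thing itself.
- models.look_for(picture, name): "bbox" ([centre column, centre row, width, height] in pixels, round what is visible of it).
- models.landmark_of(picture, name): "location" ([column, row] in pixels: a listed point, or the origin of a listed thing).
The state is a dict: "t": time; "qpos": joint angles; "qvel": joint speeds; "joint_torque": joint torques, N m; "ee_pos": TCP position; "orientation": TCP orientation; "ft_force": force on the tool from outside, world axes, zero at the start; "moment": the same for the moment, N m; "width": finger opening in mm; "grasp_force": force on a finger pad.
Only numpy, scipy, OpenCV 4.12 (cv2) and the standard library are available. Lean on these libraries where they do the work, as an engineer would, in place of code of your own. Each camera call takes 0.05 s, during which the arm holds its last target. There are 200 camera calls.

## Working session

There is one attempt and no reset: what is moved stays moved. The work goes in short steps, Python scripts to look and compute and a tool call to move; the robot and the scene stay as the last step left them, time stands still between calls to the robot, and variables do not carry over. Pictures are saved under pics/ and viewed, at most 10 in all, crops included, and the job is handed in when it is done.

Besides the shell and the picture viewer there is one more tool, called after "Call:" by a JSON object that holds its "op" and its "data". play_rows: Moves the arm, as the interface text tells. Its arguments: {"type":"object","properties":{"dp":{"type":"array"},"yaw":{"type":"array"},"gripper":{"type":"number"}},"required":["dp","yaw"]}

```bash
mkdir -p pics; cat > h.py <<'E'
import numpy as np, cv2
from workcell import ctrl, viewer, ticket, models
def save(im,fn): cv2.imwrite(fn, cv2.cvtColor(im["pixels"],cv2.COLOR_RGB2BGR))
def cloud(im):
    d=im["range_z"].astype(float); r,c=np.mgrid[:400,:640]
    P=np.stack([(c-im["cx"])/im["fx"]*d,-(r-im["cy"])/im["fy"]*d,-d],-1)
    W=P@im["T"][:3,:3].T+im["T"][:3,3]; W[d==0]=np.nan; return W
E
cat > a.py <<'E'
from h import *
for n in ("top","side"):
    im=viewer.get_image(n); save(im,f"pics/{n}0.png"); W=cloud(im); np.save(f"/tmp/{n}.npy",W)
    print(n,im["T"][:3,3].round(),-im["T"][:3,2].round(2), [k for k in im])
    for o in "stamped_crate plain_crate dispatch_line spray_bottle tall_bottle measuring_cylinder squat_jar beaker alcohol_bottle small_bottle".split():
        for b in models.look_for(im,o)[:4]:
            u,v,w,h=b["bbox"]; s=W[int(v-h/2):int(v+h/2)+1,int(u-w/2):int(u+w/2)+1].reshape(-1,3)
            s=s[s[:,2]>15] if o!="dispatch_line" else s
            if len(s)==0: continue
            print(o,round(b["conf"],2),np.round(b["bbox"]).astype(int),"lo",np.nanpercentile(s,3,0).round(),"hi",np.nanpercentile(s,97,0).round())
print(ctrl.get_obs()["t"],ctrl.get_obs()["orientation"])
E
python3 a.py
```

```text
top [ 409.   39. 1242.] [ 0.08 -0.   -1.  ] ['pixels', 'range_z', 'fx', 'fy', 'cx', 'cy', 'T', 'shot']
stamped_crate 0.88 [258 185  39  32] lo [554. 157.  21.] hi [625. 264. 131.]
stamped_crate 0.86 [132 197  53  47] lo [500. 553.  20.] hi [613. 653. 130.]
plain_crate 0.64 [391 185  48  32] lo [ 540. -257.   21.] hi [ 618. -145.  132.]
dispatch_line 0.6 [322 214  16 113] lo [328. -15.  -5.] hi [679.  41.   6.]
spray_bottle 0.83 [329 146  22  28] lo [666. -35.  31.] hi [727.  19. 171.]
spray_bottle 0.69 [394 186  46  33] lo [ 540. -257.   22.] hi [ 618. -145.  132.]
tall_bottle 0.97 [189 174  34  31] lo [590. 387.  28.] hi [649. 437. 200.]
measuring_cylinder 0.56 [471 163  44  28] lo [ 631. -456.   23.] hi [ 663. -423.  203.]
squat_jar 0.75 [248 292  22  20] lo [240. 220.  30.] hi [288. 270.  78.]
beaker 0.98 [419 282  22  23] lo [ 257. -310.   18.] hi [ 316. -251.   82.]
alcohol_bottle 0.79 [166 239  31  18] lo [399. 465.  25.] hi [453. 511. 150.]
small_bottle 0.83 [487 227  26  15] lo [ 427. -519.   21.] hi [ 467. -488.  111.]
side [ 402. -945.  870.] [ 0.08  0.78 -0.62] ['pixels', 
[... 728 characters left out ...]
. 269. 129.]
measuring_cylinder 0.86 [399 318  32  73] lo [ 631. -460.   23.] hi [ 662. -429.  201.]
measuring_cylinder 0.3 [341 171  24  44] lo [553. 156.  20.] hi [623. 269. 129.]
measuring_cylinder 0.26 [383 203  27  51] lo [668. -41.  21.] hi [735.   2. 169.]
squat_jar 0.83 [252 172  17  25] lo [236. 218.  17.] hi [287. 364.  76.]
beaker 0.97 [248 286  29  38] lo [ 257. -312.   19.] hi [ 314. -251.   81.]
beaker 0.23 [384 202  29  47] lo [668. -41.  21.] hi [735.   3. 169.]
small_bottle 0.85 [315 365  19  38] lo [ 423. -535.   19.] hi [ 462. -505.  110.]
small_bottle 0.39 [356 252  37  58] lo [ 539. -260.   20.] hi [ 618. -147.  130.]
1.1 [ 6.80642979e-01  3.06696605e+00 -4.01370939e-05]
```

```bash
cat > b.py <<'E'
from h import *
W=np.load("/tmp/top.npy"); V=np.load("/tmp/side.npy")
for nm,c in (("L",(590,211)),("R",(579,-201))):
    for X in (W,V):
        P=X.reshape(-1,3); m=(np.hypot(P[:,0]-c[0],P[:,1]-c[1])<85)&(P[:,2]>118)&(P[:,2]<140)
        print(nm,m.sum(),cv2.minAreaRect(P[m,:2].astype(np.float32)))
im=cv2.imread("pics/top0.png"); hsv=cv2.cvtColor(im,cv2.COLOR_BGR2HSV)
y=(hsv[...,0]>18)&(hsv[...,0]<36)&(hsv[...,1]>90)&(abs(W[...,2])<12)
P=W[y][:,:2]; P=P[(abs(P[:,1]-15)<60)].astype(np.float32); print(len(P),cv2.minAreaRect(P),P.mean(0),cv2.fitLine(P,cv2.DIST_HUBER,0,.01,.01).ravel())
cv2.imwrite("pics/v.png",cv2.resize(im[90:340,80:540],(800,435),interpolation=cv2.INTER_CUBIC))
E
python3 b.py
```

```text
L 219 ((590.8505859375, 212.34507751464844), (72.53058624267578, 109.64863586425781), 1.0338702201843262)
L 177 ((589.200439453125, 213.53775024414062), (72.37060546875, 118.86738586425781), 0.42247775197029114)
R 227 ((580.2312622070312, -202.9348907470703), (72.5655746459961, 111.23003387451172), 7.675083637237549)
R 347 ((578.9933471679688, -202.54934692382812), (72.869384765625, 113.72321319580078), 7.617273330688477)
1195 ((502.0041809082031, 13.529483795166016), (37.11363983154297, 361.0059509277344), 87.2586669921875) [500.17123  13.72545] [ 9.9876380e-01 -4.9707439e-02  4.9878339e+02  1.3734503e+01]
```

View pics/v.png

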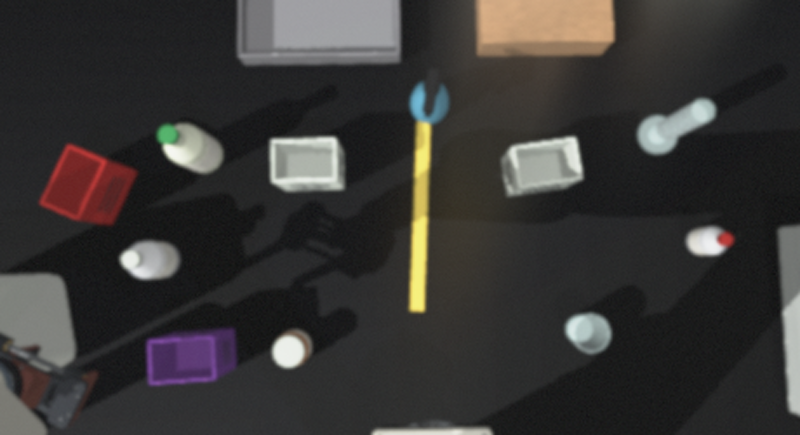

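The white crates sit at zoomed pixels (307,163) and (542,166). The red box at (88,185) and the purple one at (190,357) are the look-alikes, so they stay untouched. The tape runs from (423,123) to (418,310), with the spray bottle behind its far end. I'll start with the left crate.

Call:
{"op": "play_rows", "data": {"dp": [[25,-22,0],[25,-22,0],[25,-22,0],[25,-22,0],[25,-22,0],[25,-22,0],[25,-22,0],[25,-22,0]], "yaw": [1.6,1.6,1.6,1.6,1.6,1.6,1.6,1.6], "gripper": 0.5}}

```text
t: 1.77
ee_pos: [465.4, 389.1, 222.8]
orientation: [0.332, 3.124, 0.0]
ft_force: [0.0, 0.7, 0.4]
width: 44.3
grasp_force: 0.0
```

Call:
{"op": "play_rows", "data": {"dp": [[26,-22,0],[26,-22,0],[26,-22,0],[26,-22,0],[26,-22,0],[26,-22,0],[26,-22,0],[26,-22,0]], "yaw": [1.6,1.6,1.6,1.6,1.6,1.6,1.6,1.6]}}

```text
t: 2.43
ee_pos: [673.5, 213.0, 222.7]
orientation: [0.018, -3.142, -0.0]
ft_force: [-0.1, 0.1, -0.7]
width: 44.1
grasp_force: 0.0
```

```bash
cat > c.py <<'E'
from h import *
from scipy.spatial.transform import Rotation as R
o=ctrl.get_obs(); im=viewer.get_image("wrist"); save(im,"pics/w1.png")
M=R.from_rotvec(o["orientation"]).as_matrix(); print(o["t"],o["ee_pos"],M.round(3),o["width"],o["qpos"])
H=im["hand_eye"]; print(H.round(2)); print("cam pos off",M@H[:3,3],"look",M@-H[:3,2], im["fx"],im["fy"])
E
python3 c.py
```

```text
2.4333 [673.51102045 212.97821175 222.65234706] [[-1.    -0.011 -0.   ]
 [-0.011  1.     0.   ]
 [ 0.     0.    -1.   ]] 44.056717995268876 [ 2.89410626e-01  5.43218548e-01  1.43222848e+00  3.28783464e-05
  1.16617256e+00 -1.29264653e+00]
[[  -0.      0.97    0.24   67.23]
 [   1.      0.      0.     -0.4 ]
 [   0.      0.24   -0.97 -162.69]
 [   0.      0.      0.      1.  ]]
cam pos off [-67.21279866  -1.15647526 162.69126184] look [ 0.24289204  0.00236218 -0.97005045] 307.1503491842246 307.1503491842246
```

Call:
{"op": "play_rows", "data": {"dp": [[0,0,-27],[0,0,-27],[0,0,-27],[0,0,-27],[-8,0,0],[-8,0,0],[-8,0,0],[0,0,0]], "yaw": [0,0,0,0,0,0,0,0]}}

```text
t: 3.15
ee_pos: [647.5, 214.8, 116.8]
orientation: [-0.017, 3.14, 0.001]
ft_force: [1.2, -0.4, 1.7]
width: 44.0
grasp_force: 0.0
```

Call:
{"op": "play_rows", "data": {"dp": [[-5,0,0],[-5,0,0],[-5,0,0],[-5,0,0],[-5,0,0],[-5,0,0],[-5,0,0],[-5,0,0]], "yaw": [0,0,0,0,0,0,0,0]}}

```text
t: 3.82
ee_pos: [607.8, 214.3, 114.6]
orientation: [0.016, -3.141, 0.0]
ft_force: [0.1, 0.9, 0.4]
width: 43.8
grasp_force: 0.4
```

```bash
python3 -c "
from h import *
im=viewer.get_image('side');save(im,'pics/s1.png')
a=cv2.imread('pics/s1.png')[80:330,220:480];cv2.imwrite('pics/s1c.png',cv2.resize(a,None,fx=2.2,fy=2.2))"
```

```text
(no output)
```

View pics/s1c.png

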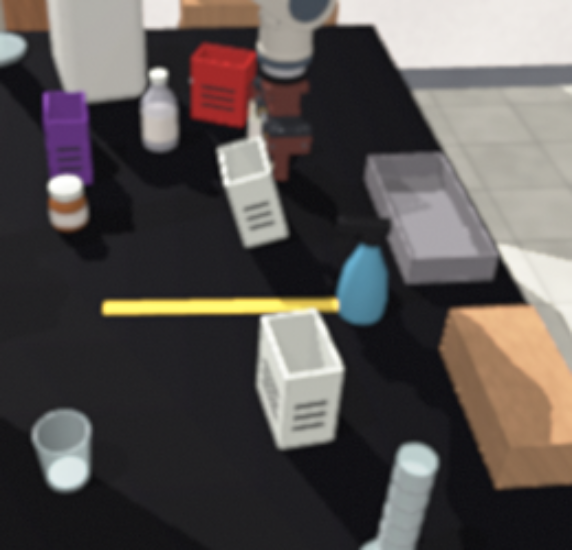

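The left crate at crop (252,190) is tilting about its near lower edge with the fingers behind it, and nothing else has moved. I'll keep pushing.

Call:
{"op": "play_rows", "data": {"dp": [[-5,0,0],[-5,0,0],[-5,0,0],[-5,0,0],[-5,0,0],[-5,0,0],[-4,0,0],[0,0,0]], "yaw": [0,0,0,0,0,0,0,0]}}

```text
t: 4.53
ee_pos: [573.3, 214.2, 114.5]
orientation: [0.016, -3.141, 0.0]
ft_force: [0.0, -0.5, -0.8]
width: 44.1
grasp_force: 0.0
```

```bash
cat > d.py <<'E'
from h import *
import sys
im=viewer.get_image('top'); save(im,'pics/'+sys.argv[1]+'.png'); W=cloud(im); P=W.reshape(-1,3)
hsv=cv2.cvtColor(im["pixels"],cv2.COLOR_RGB2HSV).reshape(-1,3)
for nm,sl in (("L",P[:,1]>20),("R",P[:,1]<-20)):
    if len(sys.argv)>2: sl=np.ones(len(P),bool) if 0 else sl
    m=sl&(P[:,0]>380)&(P[:,0]<680)&(abs(P[:,1])<320)&(P[:,2]>55)
    q=P[m]; print(nm,m.sum(),"z",np.percentile(q[:,2],[5,50,95]).round(),"x",np.percentile(q[:,0],[2,98]).round(),"y",np.percentile(q[:,1],[2,98]).round(),cv2.minAreaRect(q[(q[:,2]<85),:2].astype(np.float32)) if (q[:,2]<85).sum()>5 else "")
print(ctrl.get_obs()["t"],ctrl.get_obs()["ee_pos"])
E
python3 d.py t2
```

```text
L 8454 z [382. 567. 709.] x [383. 606.] y [ 90. 258.] ((558.6604614257812, 162.26795959472656), (88.84456634521484, 11.122786521911621), 15.234518051147461)
R 571 z [ 60. 108. 131.] x [539. 618.] y [-258. -145.] ((579.35009765625, -201.46270751953125), (71.65335083007812, 108.02149963378906), 7.207728862762451)
4.5833 [573.88046461 214.32431506 114.67835513]
```

Call:
{"op": "play_rows", "data": {"dp": [[15,0,15],[15,0,15],[15,0,15],[15,0,15],[15,0,15],[15,0,10],[15,0,0],[10,0,0]], "yaw": [0,-6,-7,-7,-7,-7,-7,-7]}}

```text
t: 5.25
ee_pos: [691.4, 214.4, 200.9]
orientation: [1.272, 2.87, 0.003]
ft_force: [-0.1, -0.2, -0.7]
width: 43.9
grasp_force: 0.0
```

Call:
{"op": "play_rows", "data": {"dp": [[0,0,0],[0,0,0],[0,0,0],[0,0,0],[0,0,0],[0,0,0],[0,0,0],[0,0,0]], "yaw": [-7,-7,-7,-7,-7,-7,-7,-7]}}

```text
t: 5.92
ee_pos: [689.5, 214.3, 199.6]
orientation: [2.472, 1.939, -0.0]
ft_force: [-0.7, 0.1, 0.3]
width: 43.7
grasp_force: 0.0
```

Call:
{"op": "play_rows", "data": {"dp": [[0,0,0],[0,0,0],[0,0,0],[0,0,0],[0,0,0],[0,0,0],[0,0,0],[0,0,0]], "yaw": [-7,-7,-7,-7,-7,-7,-7,-7]}}

```text
t: 6.58
ee_pos: [689.6, 214.3, 199.6]
orientation: [-3.093, -0.552, -0.0]
ft_force: [0.6, 0.8, -0.1]
width: 44.0
grasp_force: 0.0
```

```bash
python3 d.py t3; python3 -c "
from h import *
print(ctrl.get_obs()['orientation'],ctrl.get_obs()['qpos'])
im=viewer.get_image('wrist');save(im,'pics/w2.png')"
```

```text
L 13170 z [522. 686. 764.] x [383. 674.] y [ 71. 248.] 
R 570 z [ 60. 108. 131.] x [539. 618.] y [-258. -145.] ((579.0789794921875, -201.56857299804688), (71.4473876953125, 108.50129699707031), 6.919501304626465)
6.6333 [689.56661966 214.21837772 199.55810463]
[3.09480522e+00 5.40081978e-01 6.09108057e-05] [ 2.84731899e-01  5.88876729e-01  1.40914754e+00 -2.15310661e-05
  1.14353157e+00  1.50999206e+00]
```

View pics/w2.png

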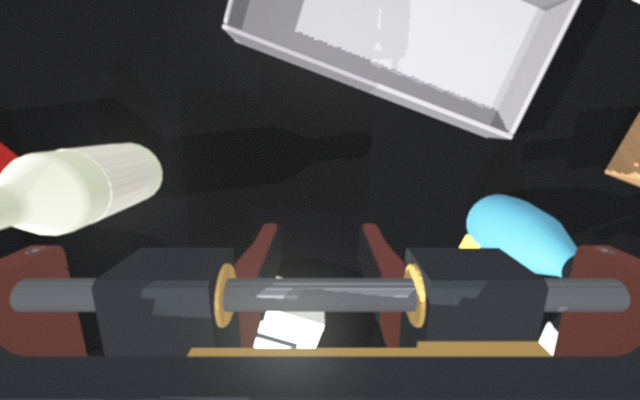

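The wrist view is blocked by the gripper at the bottom of the picture, with only a sliver of the crate at (290,330). I'll look sideways instead, with the closing line along x.

Call:
{"op": "play_rows", "data": {"dp": [[4,-8,0],[4,-8,0],[4,-8,-10],[4,-8,-10],[4,-8,-15],[4,-8,-15],[0,-6,-20],[0,0,-20]], "yaw": [7,7,7,7,7,7,7,7]}}

```text
t: 7.35
ee_pos: [714.0, 159.1, 109.2]
orientation: [2.456, 1.958, 0.001]
ft_force: [0.7, -0.1, 0.0]
width: 44.4
grasp_force: 0.0
```

Call:
{"op": "play_rows", "data": {"dp": [[0,0,0],[0,0,0],[0,0,0]], "yaw": [7,7,0]}}

```text
t: 7.6
ee_pos: [713.2, 160.1, 108.9]
orientation: [-2.201, -2.241, 0.001]
ft_force: [0.9, 0.8, -0.7]
width: 43.7
grasp_force: 0.0
```

```bash
python3 d.py t4; python3 -c "
from h import *
im=viewer.get_image('wrist');save(im,'pics/w3.png')"
```

```text
L 12263 z [508. 695. 790.] x [382. 674.] y [ 30. 198.] 
R 566 z [ 60. 108. 131.] x [539. 619.] y [-258. -145.] ((578.25341796875, -201.51638793945312), (69.5643539428711, 107.91239166259766), 7.224110126495361)
7.65 [713.4853239  160.25508301 109.42235835]
```

View pics/w3.png

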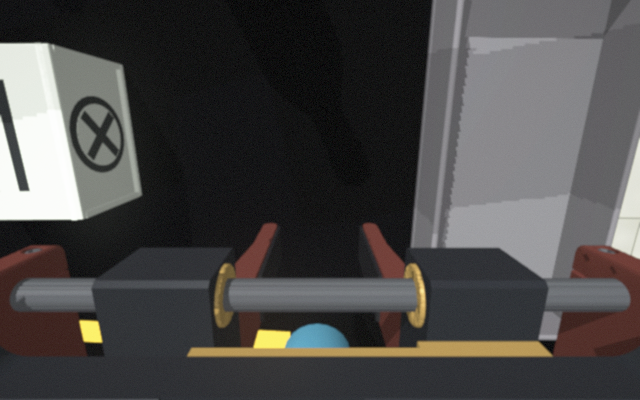

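The wrist picture shows the left crate lying on its side with the ring and cross at (98,134), so it is the stamped one. Next I'll tip the right crate.

Call:
{"op": "play_rows", "data": {"dp": [[0,0,30],[0,0,30],[0,0,30],[0,0,25],[-5,-29,0],[-5,-29,0],[-5,-29,0],[-5,-29,0]], "yaw": [-5.2,-5.2,-5.2,-5.2,-5.2,-5.2,-5.2,-5.2]}}

```text
t: 8.37
ee_pos: [693.2, 43.5, 225.6]
orientation: [2.862, 1.294, 0.002]
ft_force: [0.1, 0.3, 0.1]
width: 44.1
grasp_force: 0.0
```

Call:
{"op": "play_rows", "data": {"dp": [[-5,-29,0],[-5,-29,0],[-5,-29,0],[-5,-29,0],[-5,-29,0],[-5,-29,0],[-5,-29,0],[-3,-34,0]], "yaw": [-5.2,-5.2,-5.2,-5.2,-5.2,-5.2,-5.2,-5.2]}}

```text
t: 9.03
ee_pos: [655.0, -193.5, 225.3]
orientation: [3.136, 0.193, 0.001]
ft_force: [1.8, -0.3, -0.6]
width: 43.9
grasp_force: 0.0
```

```bash
python3 d.py t5; python3 -c "
from h import *
print(ctrl.get_obs()['ee_pos'],ctrl.get_obs()['orientation'])"
```

```text
L 1498 z [67. 71. 75.] x [424. 549.] y [156. 264.] ((486.4724426269531, 210.21377563476562), (130.1963348388672, 109.42559051513672), 0.27999523282051086)
R 14757 z [349. 663. 761.] x [384. 671.] y [-243.  -54.] ((573.7362670898438, -167.29733276367188), (71.18917846679688, 43.320762634277344), 2.6822516918182373)
9.0833 [ 654.60126195 -199.80425415  225.45110532]
[ 654.60126195 -199.80425415  225.45110532] [3.13321396e+00 1.78903355e-01 1.62989156e-03]
```

Call:
{"op": "play_rows", "data": {"dp": [[0,3,-28],[0,2,-28],[0,0,-27],[0,0,-27],[-8,-1,0],[-8,-1,0],[-7,-1,0],[0,0,0]], "yaw": [0.7,0,0,0,0,0,0,0]}}

```text
t: 9.75
ee_pos: [631.8, -191.2, 116.8]
orientation: [3.133, 0.22, 0.003]
ft_force: [-0.5, 0.2, -0.3]
width: 43.3
grasp_force: 0.0
```

Call:
{"op": "play_rows", "data": {"dp": [[-5,-0.6,0],[-5,-0.6,0],[-5,-0.6,0],[-5,-0.6,0],[-5,-0.6,0],[-5,-0.6,0],[-5,-0.6,0],[-5,-0.6,0]], "yaw": [0,0,0,0,0,0,0,0]}}

```text
t: 10.42
ee_pos: [591.7, -195.5, 114.6]
orientation: [-3.134, -0.221, 0.001]
ft_force: [0.1, 1.1, 1.6]
width: 43.8
grasp_force: 0.5
```

Call:
{"op": "play_rows", "data": {"dp": [[-5,-0.6,0],[-5,-0.6,0],[-5,-0.6,0],[-5,-0.6,0],[-5,-0.6,0],[-4,-0.6,0],[0,0,0],[0,0,0]], "yaw": [0,0,0,0,0,0,0,0]}}

```text
t: 11.08
ee_pos: [563.2, -199.2, 114.7]
orientation: [-3.134, -0.221, 0.0]
ft_force: [0.2, 0.9, 0.3]
width: 43.7
grasp_force: 0.0
```

```bash
python3 -c "
from h import *
print(ctrl.get_obs()['ee_pos'])
im=viewer.get_image('side');save(im,'pics/s6.png')
a=cv2.imread('pics/s6.png')[80:330,220:480];cv2.imwrite('pics/s6c.png',cv2.resize(a,None,fx=2.2,fy=2.2))"
```

```text
[ 563.19166705 -199.15428695  114.6909391 ]
```

View pics/s6c.png

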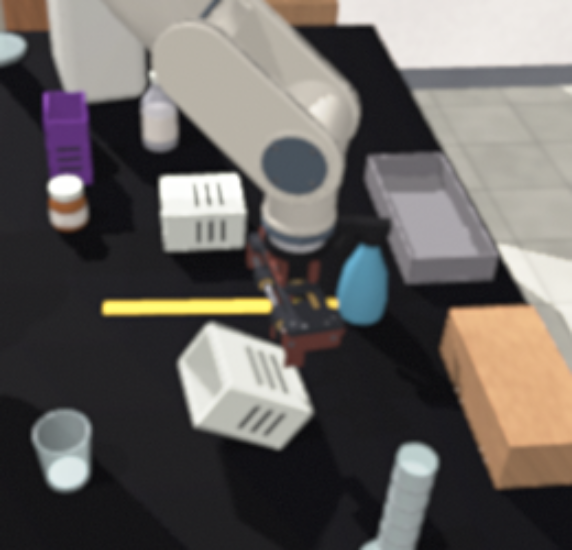

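The right crate is past its tipping point and falling, around crop (245,385). I'll back off and swing over to the outer side of the stamped crate.

Call:
{"op": "play_rows", "data": {"dp": [[10,0,8],[5,0,20],[0,0,28],[0,0,28],[0,0,26],[-4,20,0],[-4,29,0],[-4,29,0]], "yaw": [0,0,0,4,4,4,4,4]}}

```text
t: 11.8
ee_pos: [566.7, -120.8, 225.4]
orientation: [3.046, 0.765, 0.003]
ft_force: [0.6, 0.3, 0.4]
width: 44.0
grasp_force: 0.0
```

Call:
{"op": "play_rows", "data": {"dp": [[-5,29,0],[-5,29,0],[-5,29,0],[-5,29,0],[-5,29,0],[-5,29,0],[-5,29,0],[-5,29,0]], "yaw": [4,4,4,4,4,4,4,4]}}

```text
t: 12.47
ee_pos: [526.2, 112.5, 224.9]
orientation: [2.717, 1.577, 0.001]
ft_force: [0.8, 1.3, -0.1]
width: 44.0
grasp_force: 0.0
```

Call:
{"op": "play_rows", "data": {"dp": [[-5,29,0],[-5,29,0],[-5,29,0],[-5,29,0],[-5,29,0],[-5,29,0],[0,29,0],[0,8,0]], "yaw": [4,4,4,4,4,4,6,0]}}

```text
t: 13.13
ee_pos: [496.2, 325.7, 224.9]
orientation: [-2.212, -2.231, -0.003]
ft_force: [-0.5, -0.6, 0.9]
width: 44.0
grasp_force: 0.0
```

```bash
python3 d.py t7; python3 -c "
from h import *
print(ctrl.get_obs()['orientation'])"
```

```text
L 6981 z [ 70. 576. 669.] x [382. 563.] y [165. 318.] ((486.5401611328125, 210.2393798828125), (130.15733337402344, 109.53218078613281), 0.19392052292823792)
R 1513 z [67. 71. 75.] x [416. 543.] y [-271. -160.] ((479.2023010253906, -216.22134399414062), (129.81834411621094, 111.07785034179688), 7.669058322906494)
13.1833 [496.32483833 325.27156246 224.74372182]
[-2.21701412 -2.22547864 -0.00223767]
```

Both crates now lie on their sides, the stamped one's middle at (486,210) and the plain one's at (479,-216). I'll lower the fingers beside the stamped crate and push it in -y.

Call:
{"op": "play_rows", "data": {"dp": [[0,0,-33],[0,0,-33],[0,0,-33],[0,0,-33],[0,0,-33],[0,0,-33],[0,-15,0],[0,-15,0]], "yaw": [0,0,0,0,0,0,0,0]}}

```text
t: 13.85
ee_pos: [495.1, 289.8, 25.1]
orientation: [-2.22, -2.221, 0.007]
ft_force: [0.1, -0.9, -0.7]
width: 43.9
grasp_force: 0.0
```

Call:
{"op": "play_rows", "data": {"dp": [[0,-7,0],[0,-7,0],[0,-7,0],[0,-7,0],[0,-8,0],[0,-8,0],[0,-8,0],[0,-8,0]], "yaw": [0,0,0,0,0,0,0,0]}}

```text
t: 14.52
ee_pos: [496.5, 231.4, 27.0]
orientation: [2.22, 2.223, 0.001]
ft_force: [0.9, 2.3, 2.0]
width: 43.9
grasp_force: 0.9
```

Call:
{"op": "play_rows", "data": {"dp": [[0,-9,0],[0,-9,0],[0,-9,0],[0,-9,0],[0,-9,0],[0,-9,0],[0,-9,0],[0,-9,0]], "yaw": [0,0,0,0,0,0,0,0]}}

```text
t: 15.18
ee_pos: [496.2, 158.9, 26.6]
orientation: [-2.22, -2.223, 0.001]
ft_force: [-0.8, 1.4, 0.4]
width: 43.5
grasp_force: 0.5
```

```bash
cat > e.py <<'E'
from h import *
for n in ("side","top"):
    im=viewer.get_image(n); P=cloud(im).reshape(-1,3)
    m=(P[:,0]>390)&(P[:,0]<600)&(abs(P[:,1]-90)<190)&(abs(P[:,2]-71)<6)
    if m.sum()>20: print(n,m.sum(),cv2.minAreaRect(P[m,:2].astype(np.float32)),np.percentile(P[m],[1,99],axis=0).round())
save(im,"pics/e.png"); o=ctrl.get_obs(); print(o["t"],o["ee_pos"],o["ft_force"])
E
python3 e.py
```

```text
side 815 ((483.47735595703125, 95.4849853515625), (129.9645233154297, 127.4381103515625), 1.181333303451538) [[420.  34.  66.]
 [547. 147.  75.]]
top 847 ((485.1368408203125, 71.314208984375), (127.29637908935547, 77.86488342285156), 1.2913950681686401) [[423.  34.  66.]
 [547. 106.  76.]]
15.2833 [495.93402602 158.36509704  26.50533576] [-0.39023301 -0.35458401  0.36271577]
```

Call:
{"op": "play_rows", "data": {"dp": [[0,-10,0],[0,-10,0],[0,-10,0],[0,-10,0],[0,-10,0],[0,-10,0],[0,-8,0],[0,-6,0]], "yaw": [0,0,0,0,0,0,0,0]}}

```text
t: 15.95
ee_pos: [496.3, 84.7, 26.7]
orientation: [-2.221, -2.222, 0.0]
ft_force: [0.9, 1.7, -0.4]
width: 44.0
grasp_force: 0.4
```

Call:
{"op": "play_rows", "data": {"dp": [[0,10,0],[0,20,0],[0,20,0],[0,0,30],[0,0,40],[0,0,40],[0,0,40],[0,0,30]], "yaw": [0,0,0,0,0,0,0,0]}}

```text
t: 16.62
ee_pos: [496.9, 136.9, 209.9]
orientation: [2.218, 2.223, 0.004]
ft_force: [0.8, -1.0, 0.7]
width: 44.1
grasp_force: 0.0
```

Call:
{"op": "play_rows", "data": {"dp": [[0,25,0],[0,30,0],[0,30,0],[0,30,0],[0,30,0],[0,20,0],[0,0,0],[0,0,0]], "yaw": [0,0,0,0,0,0,0,0]}}

```text
t: 17.28
ee_pos: [495.7, 302.0, 206.4]
orientation: [2.217, 2.226, -0.001]
ft_force: [-0.2, -0.9, -0.5]
width: 43.5
grasp_force: 0.0
```

```bash
python3 e.py; cp pics/e.png pics/f.png; python3 -c "
import cv2;a=cv2.imread('pics/f.png')[90:340,80:540];cv2.imwrite('pics/fc.png',cv2.resize(a,(800,435)))"
```

```text
side 922 ((483.7705078125, 16.09868621826172), (116.2820816040039, 129.5174102783203), 89.64607238769531) [[421. -41.  66.]
 [547.  71.  75.]]
top 1464 ((485.77392578125, 14.391895294189453), (108.94921875, 128.04698181152344), 89.35256958007812) [[422. -39.  66.]
 [549.  69.  76.]]
17.3833 [495.84207785 300.42683524 206.3848465 ] [-0.1343265  -0.80258554 -0.05576821]
```

View pics/fc.png

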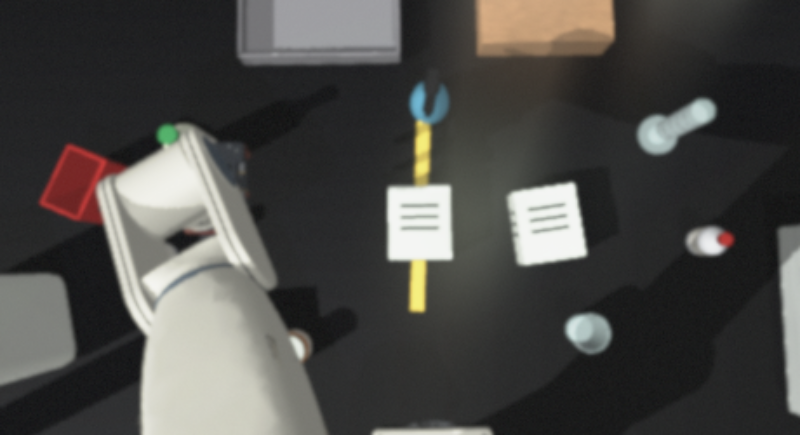

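The stamped crate lies centred over the tape at (420,223), measured at y = 14.4 mm, which matches the line. The plain crate is well clear at (547,223), the bystanders are where they were, and the arm touches nothing.

```bash
python3 -c "
from h import *
print(ticket.close_job())"
```

```text
the job is handed in; nothing more can be done
None
```

Job handed in at about 17 s of the 64 s allowed: both crates were tipped, the left one proved to be the stamped one and was pushed to within about 1 mm of the line's centre, and the plain crate lies about 230 mm clear of it; the system returned no verdict.

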